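Show which screw goes in which hole

TASK

Show the apprentice how to finish the mount plate: point at the one loose brass screw in the white tray, holding the fingertips straight above it with a gap of one to four centimetres for a good two seconds, then point in the same way at the one empty screw hole in the aluminium plate for a good two seconds. Finish while still pointing at the hole. Touch nothing and move nothing on the bench: this is only pointing.

Things in the scene. Friction and masses are not known exactly. Their poses are not given: they have to be found in the camera images.
- brass_screw_tip (a point): upper end of the loose brass screw, the only brass one in the tray. It stands on its round head (32 mm across, 12 mm thick) with its 17 mm thick shank pointing straight up; 50 mm high in all. This point is the centre of the top of the shank, z up. It can stand in any of the three places in the tray and tips over easily
- blue_screw_tip (a point): the same point of the blue plastic screw, same size and stance: a bystander, leave alone
- black_screw_tip (a point): the same point of the black plastic screw, same size and stance: a bystander, leave alone
- tray: shallow white plastic tray, fixed to the bench, 120 x 220 mm (its x and y), 22 mm high, walls 4 mm thick; the three screws stand in it in a row along its y, about 7 cm apart. Origin: centre of its underside
- plate: square grey aluminium mount plate, 190 x 190 mm, 14 mm thick, fixed on a black round base 20 mm high, so that its upper face is 34 mm above the bench; a hub 12 mm high and 56 mm across at its centre. Six screw places 60 degrees apart on a circle of 75 mm radius: five hold brass screw heads (32 mm across, standing 12 mm proud), one is empty. It may be turned any way round. Origin: centre of the underside of the base, z up
- hole (a point): the empty screw hole in the plate, a dark round hole of 20 mm; this point is the centre of its mouth, level with the plate's upper face, 75 mm from the plate's centre along the plate's x; z up
- oil_bottle: blue oil bottle, loose, 48 mm across and 110 mm high, a bystander; origin at the centre of its underside
- tape: roll of paper tape lying flat, loose, 70 mm across and 24 mm high, a bystander; origin at the centre of its underside
Mind the look-alikes: they are no part of the job. What is meant by the part that bears brass_screw_tip is not green or orange, and is the larger of those in its own colour.

How it is judged:
By the outcome, as a careful person would: the job done as asked, in the order asked, and still so for the second after the job is handed in, with the robot touching nothing.
It also fails if it takes over 43 s, if anything falls off the work surface, if the arm or the gripper's body presses on something with over 40 N, if the wrist force passes 120 N, or if a joint passes its speed limit or range.

ROBOT

A 7-joint arm with a two-finger parallel gripper is mounted at the origin on the work surface. World frame = base frame: x ahead of the robot, y to its left, z up, the work surface at z = 0. Lengths are in m, angles in rad, forces in N, time in s.
With the tool pointing down it reaches from about 0.35 to 0.9 m from the base axis. Payload 8.1 kg.
Tool frame: the origin (TCP) lies midway between the tips of the shut fingers; the grasp point (between the pads) lies 19 mm behind it; z points along the fingers, y is the line along which they close (so a half turn about z gives the same grasp; the last joint's range is limited). The gripper opens to 92 mm and grips with 3 to 60 N. Pads are 19 mm wide; open, the fingers measure 130 mm over their backs; the gripper's body (75 mm by 190 mm) begins 47 mm behind the grasp point.
Start: joints at [-1.411, 0.434, 0.025, 1.573, -0.012, 1.134, -0.075], TCP at [0.162, 0.604, 0.227] pointing down, gripper open.
Joint ranges: [-2.62, 2.62], [-0.44, 2.09], [-1.27, 1.32], [0.08, 2.57], [-1.32, 4.46], [0.12, 2], [-2.74, 2.74]. Speed limits (rad/s): [2.22, 2.22, 3.01, 3.01, 3.14, 3.14, 3.14].

INTERFACE

Orientations are given as a rotation vector (axis times angle).
In Python, from cell import arm gives the robot as it stands.
- The arm moves only by the tool move_arm, never from a script. Its argument "motion" is a list of rows, each an object of numbers: "tx", "ty", "tz": the shift along the tool's x, y, z normalised to -1 to 1, where 1 is 1000 mm; "twist": the turn about the tool's z normalised to -1 to 1, where 1 is pi/2 rad. In form: [{"tx": .., "ty": .., "tz": .., "twist": ..}, ...]. A call has 1 to 12 rows; each row shifts and turns the commanded pose from where the row before left it, along the tool's axes as they then stand; what a row does not reach is not made up. A row lasts 1/10 s, in which the tool goes at most 50 mm and 8.59 degrees, less where a joint would pass 70% of its speed; a pose out of reach is approached as far as the arm can. A call with a number of a shift or a turn outside -1 to 1 is refused whole. A call with a gripper value outside its range is refused whole. "gripper" is the gripper's target within -1 to 1 (shut at 1, half-way at 0, fully open at -1), set as the call begins (left out, the last holds). The fingers move at their own pace and stop on an object; "squeeze" is the grip in N (left out, the last holds). Time passes only in rows, so rows that do not move let the fingers close. It gives the time, the measured TCP pose, the force, the opening and the grip force at its end, in the units of the state.
- arm.observe(): the state, without advancing time (a new reading comes with each control period).
- arm.get_image(name): name is "scene" or "side" or "wrist"; returns the picture (384x512x3 uint8, red, green, blue); there is no depth.
- arm.calibration(name): a dict with "K" (3x3 intrinsics, pixels), "k1" (the pictures are not rectified: a ray, as slopes to the right and down, at radius r is drawn at 1 + k1 r^2 times it, then the intrinsics apply), "T" (4x4, takes a point from camera to world coordinates). Camera axes: x right, y down, z forward; pixel columns grow to the right and rows downward; lengths in m; the calibration is good to about 2 mm. A picture is of the moment at which its call begins: read the wrist's pose just before it. calibration takes no time and is no camera call; for the wrist camera it gives the pose at the moment of the call.
- arm.sign_off(): hands the job in; it is judged then, once.
Trained networks look in the newest picture that a camera, given by its name, has taken for a name from the list of things; names that differ only in an ending like _2 or _b are one class to them, and where a whole thing is asked for, a point or a joint stands for the part that bears it (a point fixed in the world has none). Each returns a list of dicts, best first, with "conf" (0 to 1); they miss things now and then, are a little off and sometimes report something else, mostly with a low value. They report only what shows in the picture. A call takes as long as a camera call. They do not tell look-alikes from the thing itself.
- arm.look_for(camera, query): "point" ([column, row] as shares, 0 to 1, of the picture: columns of its width, rows of its height, amid what is visible of it).
- arm.regions_of(camera, query): "region" (384x512 bool, what is visible of it) and "point" ([column, row] as shares, 0 to 1, of the picture: columns of its width, rows of its height, amid what is visible of it).
- arm.place_of(camera, query): "point" ([column, row] as shares, 0 to 1, of the picture: columns of its width, rows of its height: a listed point, or the origin of a listed thing).
The state is a dict: "clock": time; "joints": joint angles; "dq": joint speeds; "joint_efforts": joint torques, N m; "position": TCP position; "ee_rot": TCP orientation; "force": force on the tool from outside, world axes, zero at the start; "ft_torque": the same for the moment, N m; "width": opening from 0.0 (shut) to 1.0 (fully open); "gripper_force": force on a finger pad.
Only numpy, scipy, OpenCV 4.12 (cv2) and the standard library are available. Lean on these libraries where they do the work, as an engineer would, in place of code of your own. Each camera call takes 0.05 s, during which the arm holds its last target. There are 200 camera calls.

## Working session

There is one attempt and no reset: what is moved stays moved. The work goes in short steps, Python scripts to look and compute and a tool call to move; the robot and the scene stay as the last step left them, time stands still between calls to the robot, and variables do not carry over. Pictures are saved under pics/ and viewed, at most 10 in all, crops included, and the job is handed in when it is done.

Besides the shell and the picture viewer there is one more tool, called after "Call:" as name([rows], argument=value, ...), one row to a line, values as JSON. move_arm: Moves the arm, as the interface text tells. Scaled input: -1 to 1 covers 1000 mm each way for a shift and pi/2 rad each way for a turn. Its arguments: {"type":"object","properties":{"motion":{"type":"array","items":{"type":"object","properties":{"tx":{"type":"number"},"ty":{"type":"number"},"tz":{"type":"number"},"twist":{"type":"number"}}}},"gripper":{"type":"number"},"squeeze":{"type":"number"}},"required":["motion"]}

```bash
mkdir -p pics; cat > h.py <<'E'
import numpy as np, cv2
from cell import arm
def ray(cam,pt):
    c=arm.calibration(cam);K=np.array(c["K"]);T=np.array(c["T"])
    u=np.array([pt[0]*512,pt[1]*384]);d=(u-[K[0,2],K[1,2]])/[K[0,0],K[1,1]]
    s=d.copy()
    for _ in range(30): s=d/(1+c["k1"]*(s@s))
    return T[:3,3],T[:3,:3]@np.r_[s,1]
def atz(cam,pt,z):
    o,d=ray(cam,pt);return o+d*(z-o[2])/d[2]
def proj(cam,p):
    c=arm.calibration(cam);K=np.array(c["K"]);T=np.array(c["T"])
    q=T[:3,:3].T@(np.array(p)-T[:3,3]);s=q[:2]/q[2];s=s*(1+c["k1"]*(s@s))
    return K[:2,:2]@s+K[:2,2]
E
python3 - <<'E'
from h import *
s=arm.observe();print(s["clock"],s["position"],s["ee_rot"])
ims=[]
for c in("scene","side"):
    im=arm.get_image(c);ims.append(im)
    for q,z in(("brass_screw_tip",.053),("blue_screw_tip",.053),("black_screw_tip",.053),("hole",.034),("plate",0),("tray",0),("oil_bottle",0),("tape",0)):
        for r in arm.place_of(c,q)[:4]:
            p=r["point"];print(c,q,round(r["conf"],2),np.round([p[0]*512,p[1]*384]),np.round(atz(c,p,z),3))
for n,i in zip(("scene","side"),ims): cv2.imwrite(f"pics/{n}.png",cv2.resize(i[:,:,::-1],(800,600),interpolation=cv2.INTER_CUBIC))
E
```

```text
0.0 [0.16230003 0.60302282 0.22596635] [-4.11748306e-01 -3.11443502e+00  2.44653350e-03]
scene brass_screw_tip 0.67 [425. 245.] [0.399 0.3   0.053]
scene brass_screw_tip 0.59 [374. 202.] [0.358 0.147 0.053]
scene brass_screw_tip 0.55 [361. 247.] [0.496 0.236 0.053]
scene brass_screw_tip 0.44 [417. 231.] [0.373 0.264 0.053]
scene blue_screw_tip 0.79 [331. 224.] [0.489 0.153 0.053]
scene black_screw_tip 0.63 [368. 271.] [0.535 0.287 0.053]
scene hole 0.94 [244. 162.] [ 0.449 -0.204  0.034]
scene hole 0.47 [365. 246.] [0.468 0.223 0.034]
scene tray 0.59 [355. 269.] [0.498 0.23  0.   ]
scene oil_bottle 0.73 [174. 271.] [0.771 0.035 0.   ]
scene tape 0.64 [327. 198.] [0.36  0.016 0.   ]
side brass_screw_tip 0.81 [242. 331.] [0.369 0.302 0.053]
side brass_screw_tip 0.78 [301. 269.] [0.366 0.142 0.053]
side brass_screw_tip 0.76 [271. 318.] [0.347 0.258 0.053]
side brass_screw_tip 0.56 [211. 270.] [0.487 0.237 0.053]
side blue_screw_tip 0.89 [243. 242.] [0.491 0.145 0.053]
side black_screw_tip 0.77 [166. 270.] [0.55  0.282 0.053]
side hole 0.96 [343. 181.] [ 0.453 -0.208  0.034]
side plate 0.94 [327. 183.] [ 0.503 -0.228  0.   ]
side tray 0.98 [211. 288.] [0.497 0.233 0.   ]
side oil_bottle 0.73 [181. 193.] [0.773 0.039 0.   ]
side tape 0.63 [335. 256.] [0.356 0.019 0.   ]
```

View pics/scene.png

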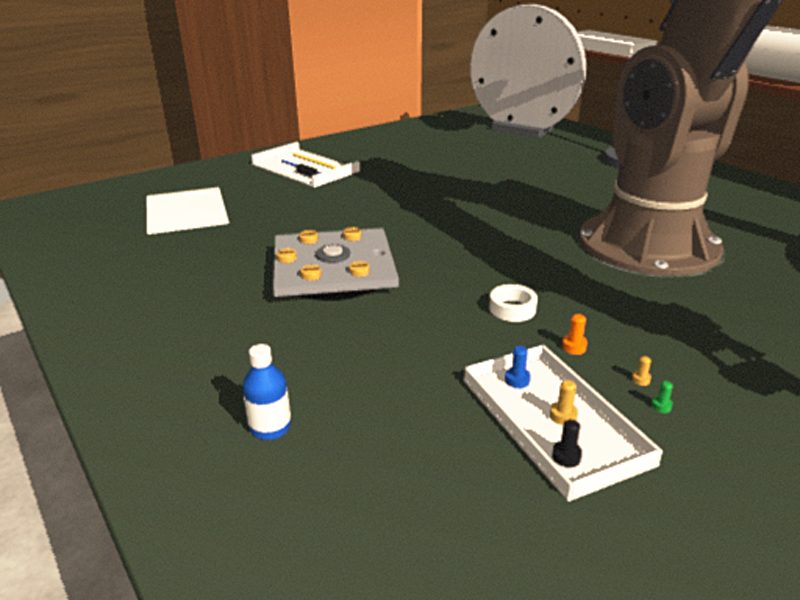

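View pics/side.png

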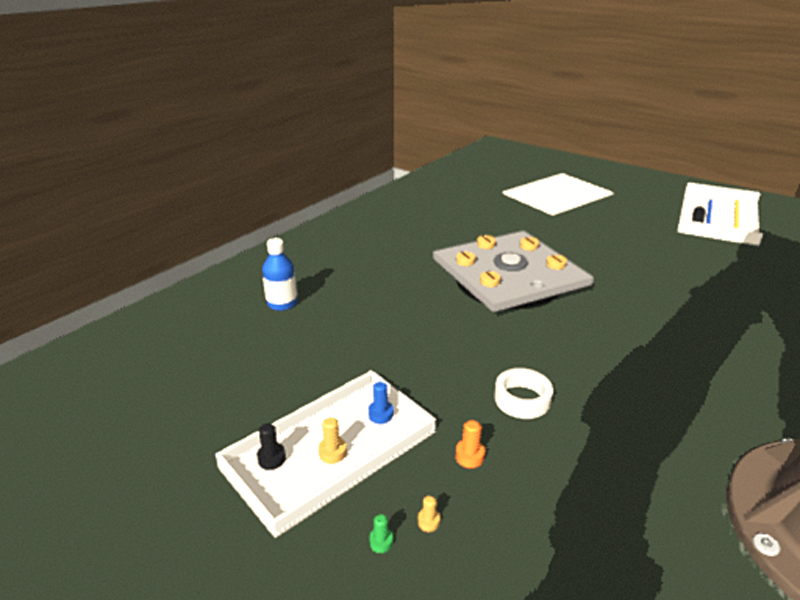

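Pixels are in the 800x600 views, scene / side. These could be taken for the brass screw:
- Large brass screw in the tray: (567,385) / (331,424).
- Small brass screw outside the tray: (643,360) / (429,500).
- Orange screw: (577,320) / (471,425).
- Green screw: (666,385) / (380,520).
- Five brass heads on the plate.

I choose the large brass one in the middle of the tray. The empty hole is at (380,252) / (537,284). I'll triangulate both and check with a close crop.

```bash
python3 - <<'E'
from h import *
from scipy.spatial.transform import Rotation as R
def tri(pa,pb):
    (o1,d1),(o2,d2)=ray("scene",pa),ray("side",pb)
    A=np.c_[d1,-d2];t=np.linalg.lstsq(A,o2-o1,rcond=None)[0]
    a,b=o1+d1*t[0],o2+d2*t[1];return (a+b)/2,np.linalg.norm(a-b)
a,b=arm.get_image("scene"),arm.get_image("side")
def near(c,q,px):
    return min((r["point"] for r in arm.place_of(c,q)),key=lambda p:np.hypot(p[0]*512-px[0],p[1]*384-px[1]))
for q,pa,pb in(("brass_screw_tip",(361,247),(211,270)),("hole",(244,162),(343,181))):
    x,y=near("scene",q,pa),near("side",q,pb)
    print(q,x,y,np.round(tri(x,y)[0],4),tri(x,y)[1])
s=arm.observe();Rm=R.from_rotvec(s["ee_rot"]).as_matrix();print(np.round(Rm,3),s["clock"])
cr=lambda i,u,v:cv2.resize(i[v-40:v+40,u-50:u+50,::-1],(400,320),interpolation=cv2.INTER_CUBIC)
cv2.imwrite("pics/crop.png",np.r_[np.c_[cr(a,361,255),cr(b,211,275)][:300],np.c_[cr(a,220,165),cr(b,330,175)][:300]])
E
```

```text
brass_screw_tip [0.7096, 0.6437] [0.4115, 0.7016] [0.4904 0.2354 0.0512] 0.0015155495578135698
hole [0.4705, 0.4237] [0.6715, 0.4674] [ 0.4538 -0.211   0.033 ] 0.005812300399990492
[[-0.966  0.26   0.   ]
 [ 0.26   0.966 -0.   ]
 [-0.    -0.    -1.   ]] 1.2Traceback (most recent call last):
  File "<stdin>", line 15, in <module>
cv2.error: OpenCV(4.12.0) /io/opencv/modules/imgcodecs/src/loadsave.cpp:1058: error: (-215:Assertion failed) image.channels() == 1 || image.channels() == 3 || image.channels() == 4 in function 'imwrite_'
```

```bash
python3 - <<'E'
from h import *
a,b=arm.get_image("scene"),arm.get_image("side")
cr=lambda i,u,v:cv2.resize(i[v-37:v+38,u-50:u+50,::-1],(400,300),interpolation=cv2.INTER_CUBIC)
cv2.imwrite("pics/crop.png",np.vstack([np.hstack([cr(a,361,255),cr(b,211,275)]),np.hstack([cr(a,220,165),cr(b,330,175)])]))
E
```

```text
(no output)
```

View pics/crop.png

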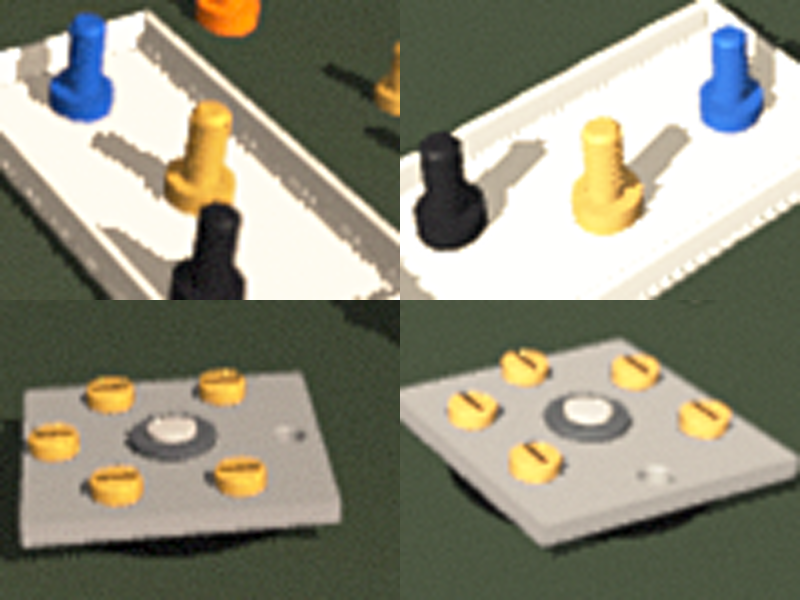

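The crops confirm it: the large brass screw is in the middle of the tray, tip near scene (364,245) and side (211,269) at 512-wide scale. The hole is at scene (242,161) and side (344,182). Heights come out at 51 and 33 mm, as they should. Moving above the screw at the present height.

Call:
move_arm([
  {"tx": -0.0375, "ty": -0.0245},
  {"tx": -0.0375, "ty": -0.0245},
  {"tx": -0.0375, "ty": -0.0245},
  {"tx": -0.0375, "ty": -0.0245},
  {"tx": -0.0375, "ty": -0.0245},
  {"tx": -0.0375, "ty": -0.0245},
  {"tx": -0.0375, "ty": -0.0245},
  {"tx": -0.0375, "ty": -0.0245},
  {"tx": -0.0375, "ty": -0.0245},
  {"tx": -0.0375, "ty": -0.0245},
  {"tx": -0.0375, "ty": -0.0245},
  {},
], gripper=1)

```text
invalid input
```

Call:
move_arm([
  {"tx": -0.0375, "ty": -0.0245, "tz": 0, "twist": 0},
  {"tx": -0.0375, "ty": -0.0245, "tz": 0, "twist": 0},
  {"tx": -0.0375, "ty": -0.0245, "tz": 0, "twist": 0},
  {"tx": -0.0375, "ty": -0.0245, "tz": 0, "twist": 0},
  {"tx": -0.0375, "ty": -0.0245, "tz": 0, "twist": 0},
  {"tx": -0.0375, "ty": -0.0245, "tz": 0, "twist": 0},
  {"tx": -0.0375, "ty": -0.0245, "tz": 0, "twist": 0},
  {"tx": -0.0375, "ty": -0.0245, "tz": 0, "twist": 0},
  {"tx": -0.0375, "ty": -0.0245, "tz": 0, "twist": 0},
  {"tx": -0.0375, "ty": -0.0245, "tz": 0, "twist": 0},
  {"tx": -0.0375, "ty": -0.0245, "tz": 0, "twist": 0},
  {"tx": 0, "ty": 0, "tz": 0, "twist": 0},
], gripper=1)

```text
clock: 2.5
position: [0.495, 0.2297, 0.2271]
ee_rot: [0.426, 3.109, -0.003]
force: [-0.1, -0.4, -0.9]
width: 0.023
gripper_force: 0.0
```

```bash
python3 - <<'E'
from h import *
from scipy.spatial.transform import Rotation as R
s=arm.observe();im=arm.get_image("wrist")
for r in arm.place_of("wrist","brass_screw_tip"): print(r["conf"],np.array(r["point"])*[512,384],atz("wrist",r["point"],.0515))
for z in (.0515,): print("expected px",proj("wrist",(.4904,.2354,z)))
Rm=R.from_rotvec(s["ee_rot"]).as_matrix();print(s["position"],Rm.T@(np.array([.4904,.2354,.077])-s["position"]))
cv2.imwrite("pics/w1.png",im[:,:,::-1])
E
```

```text
0.95 [265.7792 162.816 ] [0.48540712 0.23979497 0.0515    ]
0.93 [288.8192  36.4032] [0.37333235 0.29244508 0.0515    ]
0.92 [140.4928  65.3952] [0.36053486 0.14751968 0.0515    ]
0.77 [238.3872  25.8816] [0.35213316 0.24893969 0.0515    ]
expected px [262.99590127 168.34070986]
[0.4949803  0.22967586 0.22711194] [0.0064522  0.00452027 0.15008423]
```

View pics/w1.png

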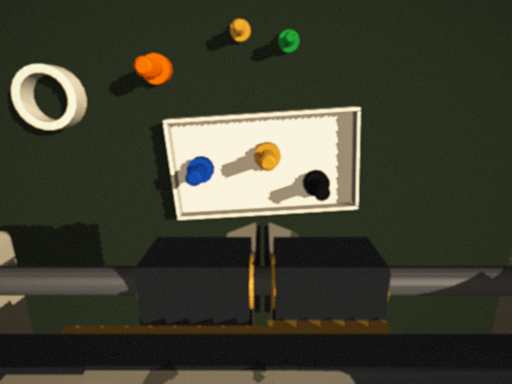

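Wrist view: the brass tip is at (267,163), between blue (200,170) and black (318,188). It agrees with stereo to about 6 mm, so I'll use the mean and descend to a 25 mm gap.

Call:
move_arm([
  {"tx": 0.0085, "ty": 0.006, "tz": 0.02, "twist": 0},
  {"tx": 0, "ty": 0, "tz": 0.03, "twist": 0},
  {"tx": 0, "ty": 0, "tz": 0.03, "twist": 0},
  {"tx": 0, "ty": 0, "tz": 0.03, "twist": 0},
  {"tx": 0, "ty": 0, "tz": 0.02, "twist": 0},
  {"tx": 0, "ty": 0, "tz": 0.02, "twist": 0},
  {"tx": 0, "ty": 0, "tz": 0, "twist": 0},
  {"tx": 0, "ty": 0, "tz": 0, "twist": 0},
])

```text
clock: 3.4
position: [0.4833, 0.2453, 0.077]
ee_rot: [-0.409, -3.114, -0.0]
force: [0.6, -0.2, -0.1]
width: -0.001
gripper_force: 0.0
```

```bash
python3 - <<'E'
from h import *
s=arm.observe();a=arm.get_image("scene");b=arm.get_image("side");print(s["clock"],s["position"])
o=[]
for c,i in(("scene",a),("side",b)):
    u,v=np.int32(proj(c,s["position"]));print(c,proj(c,s["position"]),u-50,v-75)
    o.append(cv2.resize(i[v-75:v+75,u-50:u+50,::-1],(400,600),interpolation=cv2.INTER_CUBIC))
cv2.imwrite("pics/p1.png",np.hstack(o))
E
```

```text
3.4 [0.48333955 0.2452589  0.07698978]
scene [371.95776377 236.47377501] 321 161
side [208.65835773 263.44664766] 158 188
```

View pics/p1.png

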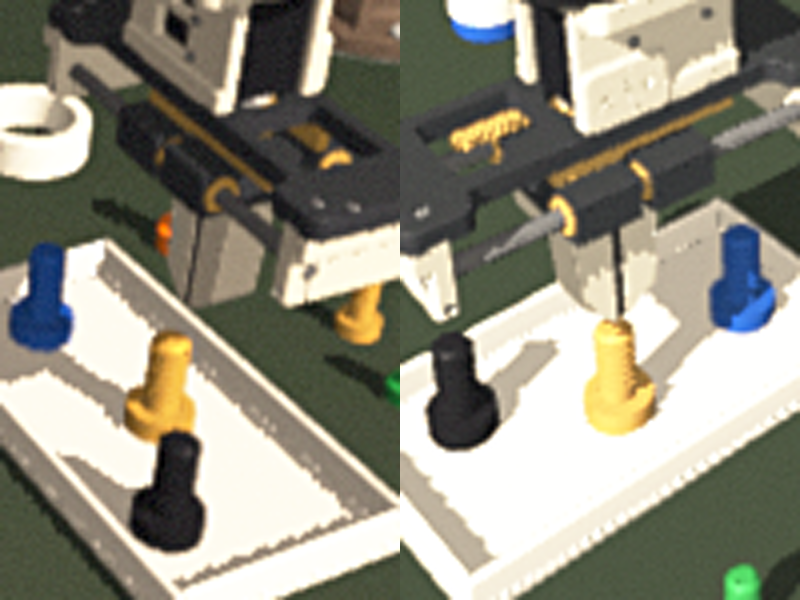

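Fingers are shut and above the tray, but about 9 mm off the screw, because the earlier reading was still settling. Correcting, then holding.

Call:
move_arm([
  {"tx": -0.0074, "ty": -0.0063, "tz": 0, "twist": 0},
  {"tx": 0, "ty": 0, "tz": 0, "twist": 0},
  {"tx": 0, "ty": 0, "tz": 0, "twist": 0},
  {"tx": 0, "ty": 0, "tz": 0, "twist": 0},
  {"tx": 0, "ty": 0, "tz": 0, "twist": 0},
])

```text
clock: 4.0
position: [0.4895, 0.2362, 0.0768]
ee_rot: [0.412, 3.115, 0.0]
force: [0.8, -0.2, -0.3]
width: 0.008
gripper_force: 0.0
```

```bash
python3 - <<'E'
from h import *
s=arm.observe();a=arm.get_image("scene");b=arm.get_image("side");print(s["clock"],s["position"])
o=[]
for c,i,m in(("scene",a,(364.5,245.5)),("side",b,(211.5,268.8))):
    print(c,proj(c,(.489,.237,.052)),atz(c,(m[0]/512,m[1]/384),.0525))
    u,v=np.int32(proj(c,s["position"]))
    o.append(cv2.resize(i[v-75:v+75,u-50:u+50,::-1],(400,600),interpolation=cv2.INTER_CUBIC))
cv2.imwrite("pics/p2.png",np.hstack(o))
E
```

```text
4.0 [0.48949305 0.23624975 0.07681006]
scene [364.34103735 246.60987435] [0.48684352 0.23538654 0.0525    ]
side [210.39668766 270.3149807 ] [0.48960922 0.23349748 0.0525    ]
```

View pics/p2.png

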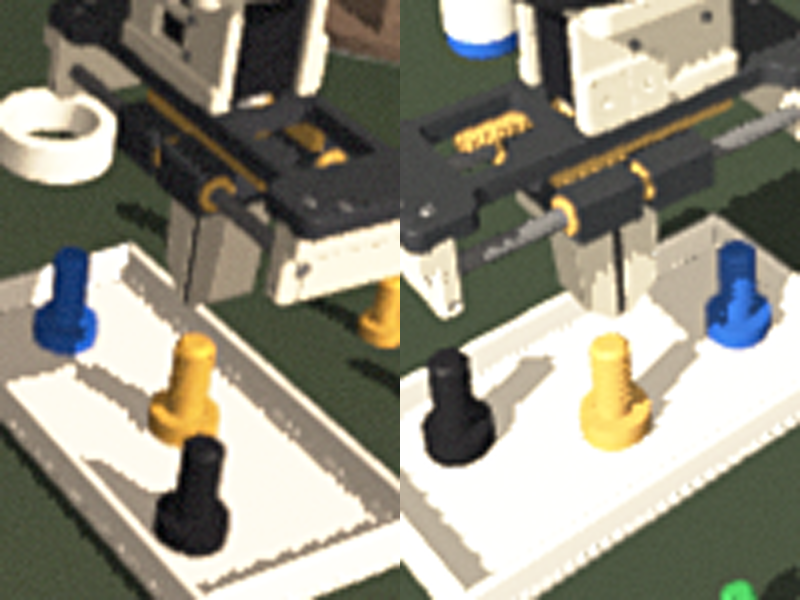

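The fingertips are now straight above the brass tip in both views, with a gap of about 25 mm. Holding.

Call:
move_arm([
  {"tx": 0, "ty": 0, "tz": 0, "twist": 0},
  {"tx": 0, "ty": 0, "tz": 0, "twist": 0},
  {"tx": 0, "ty": 0, "tz": 0, "twist": 0},
  {"tx": 0, "ty": 0, "tz": 0, "twist": 0},
  {"tx": 0, "ty": 0, "tz": 0, "twist": 0},
  {"tx": 0, "ty": 0, "tz": 0, "twist": 0},
  {"tx": 0, "ty": 0, "tz": 0, "twist": 0},
  {"tx": 0, "ty": 0, "tz": 0, "twist": 0},
  {"tx": 0, "ty": 0, "tz": 0, "twist": 0},
  {"tx": 0, "ty": 0, "tz": 0, "twist": 0},
  {"tx": 0, "ty": 0, "tz": 0, "twist": 0},
  {"tx": 0, "ty": 0, "tz": 0, "twist": 0},
])

```text
clock: 5.3
position: [0.4896, 0.2361, 0.0767]
ee_rot: [0.412, 3.114, 0.0]
force: [-0.4, -0.2, -0.2]
width: 0.003
gripper_force: 0.0
```

Call:
move_arm([
  {"tx": 0, "ty": 0, "tz": 0, "twist": 0},
  {"tx": 0, "ty": 0, "tz": 0, "twist": 0},
  {"tx": 0, "ty": 0, "tz": 0, "twist": 0},
  {"tx": 0, "ty": 0, "tz": 0, "twist": 0},
  {"tx": 0, "ty": 0, "tz": 0, "twist": 0},
  {"tx": 0, "ty": 0, "tz": 0, "twist": 0},
  {"tx": 0, "ty": 0, "tz": 0, "twist": 0},
  {"tx": 0, "ty": 0, "tz": 0, "twist": 0},
  {"tx": 0, "ty": 0, "tz": 0, "twist": 0},
  {"tx": 0, "ty": 0, "tz": 0, "twist": 0},
  {"tx": 0, "ty": 0, "tz": 0, "twist": 0},
  {"tx": 0, "ty": 0, "tz": 0, "twist": 0},
])

```text
clock: 6.5
position: [0.4895, 0.2361, 0.0767]
ee_rot: [0.412, 3.114, 0.0]
force: [0.7, 0.4, 0.0]
width: 0.004
gripper_force: 0.0
```

Call:
move_arm([
  {"tx": 0, "ty": 0, "tz": -0.04, "twist": 0},
  {"tx": 0, "ty": 0, "tz": -0.04, "twist": 0},
  {"tx": 0, "ty": 0, "tz": -0.04, "twist": 0},
  {"tx": 0, "ty": 0, "tz": -0.03, "twist": 0},
  {"tx": 0, "ty": 0, "tz": 0, "twist": 0},
])

```text
clock: 7.0
position: [0.4917, 0.2372, 0.2312]
ee_rot: [0.411, 3.109, 0.008]
force: [0.8, -0.4, -0.2]
width: 0.005
gripper_force: 0.0
```

Call:
move_arm([
  {"tx": -0.0079, "ty": -0.044, "tz": 0, "twist": 0},
  {"tx": -0.0079, "ty": -0.044, "tz": 0, "twist": 0},
  {"tx": -0.0079, "ty": -0.044, "tz": 0, "twist": 0},
  {"tx": -0.0079, "ty": -0.044, "tz": 0, "twist": 0},
  {"tx": -0.0079, "ty": -0.044, "tz": 0, "twist": 0},
  {"tx": -0.0079, "ty": -0.044, "tz": 0, "twist": 0},
  {"tx": -0.0079, "ty": -0.044, "tz": 0, "twist": 0},
  {"tx": -0.0079, "ty": -0.044, "tz": 0, "twist": 0},
  {"tx": -0.0079, "ty": -0.044, "tz": 0, "twist": 0},
  {"tx": -0.0079, "ty": -0.044, "tz": 0, "twist": 0},
  {"tx": 0, "ty": 0, "tz": 0, "twist": 0},
  {"tx": 0, "ty": 0, "tz": 0, "twist": 0},
])

```text
clock: 8.2
position: [0.4508, -0.2101, 0.2261]
ee_rot: [-0.416, -3.113, -0.0]
force: [-0.5, 1.7, -0.4]
width: 0.002
gripper_force: 0.0
```

Call:
move_arm([
  {"tx": 0, "ty": 0, "tz": 0, "twist": 0},
  {"tx": 0, "ty": 0, "tz": 0, "twist": 0},
])

```text
clock: 8.4
position: [0.4518, -0.2078, 0.2264]
ee_rot: [-0.408, -3.115, -0.001]
force: [-1.2, 0.2, -0.0]
width: 0.007
gripper_force: 0.0
```

```bash
python3 - <<'E'
from h import *
from scipy.spatial.transform import Rotation as R
s=arm.observe();im=arm.get_image("wrist")
for q,z in(("hole",.034),("plate",.0)):
  for r in arm.place_of("wrist",q): print(q,r["conf"],np.array(r["point"])*[512,384],atz("wrist",r["point"],z))
print("expected px",proj("wrist",(.452,-.209,.034)))
print(s["clock"],s["position"],R.from_rotvec(s["ee_rot"]).as_matrix())
cv2.imwrite("pics/w2.png",im[:,:,::-1])
E
```

```text
hole 0.81 [262.0928 167.808 ] [ 0.4539543  -0.20960735  0.034     ]
plate 0.78 [254.5152 217.1904] [ 0.5216222  -0.23796333  0.        ]
expected px [262.37555836 165.95263586]
8.4 [ 0.45175482 -0.20775528  0.22642903] [[-9.66270618e-01  2.57528514e-01 -3.96643901e-04]
 [ 2.57528229e-01  9.66270555e-01  6.52978737e-04]
 [ 5.51425966e-04  5.28807166e-04 -9.99999708e-01]]
```

View pics/w2.png

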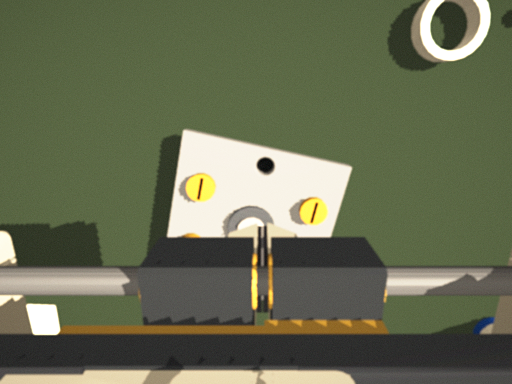

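The wrist view shows the empty dark hole at (265,165), 60° from the screw heads at (200,187) and (313,212). That is about (0.452,-0.208), within 2 mm of the TCP. Descending to a 25 mm gap and holding.

Call:
move_arm([
  {"tx": 0, "ty": 0, "tz": 0.03, "twist": 0},
  {"tx": 0, "ty": 0, "tz": 0.035, "twist": 0},
  {"tx": 0, "ty": 0, "tz": 0.035, "twist": 0},
  {"tx": 0, "ty": 0, "tz": 0.03, "twist": 0},
  {"tx": 0, "ty": 0, "tz": 0.02, "twist": 0},
  {"tx": 0, "ty": 0, "tz": 0.017, "twist": 0},
  {"tx": 0, "ty": 0, "tz": 0, "twist": 0},
  {"tx": 0, "ty": 0, "tz": 0, "twist": 0},
  {"tx": 0, "ty": 0, "tz": 0, "twist": 0},
  {"tx": 0, "ty": 0, "tz": 0, "twist": 0},
])

```text
clock: 9.55
position: [0.4522, -0.2094, 0.0607]
ee_rot: [0.411, 3.113, -0.0]
force: [0.3, 0.4, 0.5]
width: 0.004
gripper_force: 0.0
```

```bash
python3 - <<'E'
from h import *
s=arm.observe();a=arm.get_image("scene");b=arm.get_image("side");print(s["clock"],s["position"])
o=[]
for c,i in(("scene",a),("side",b)):
    u,v=np.int32(proj(c,s["position"]))
    o.append(cv2.resize(i[v-75:v+75,u-50:u+50,::-1],(400,600),interpolation=cv2.INTER_CUBIC))
cv2.imwrite("pics/p3.png",np.hstack(o))
E
```

```text
9.55 [ 0.45219461 -0.20941543  0.06069114]
```

View pics/p3.png

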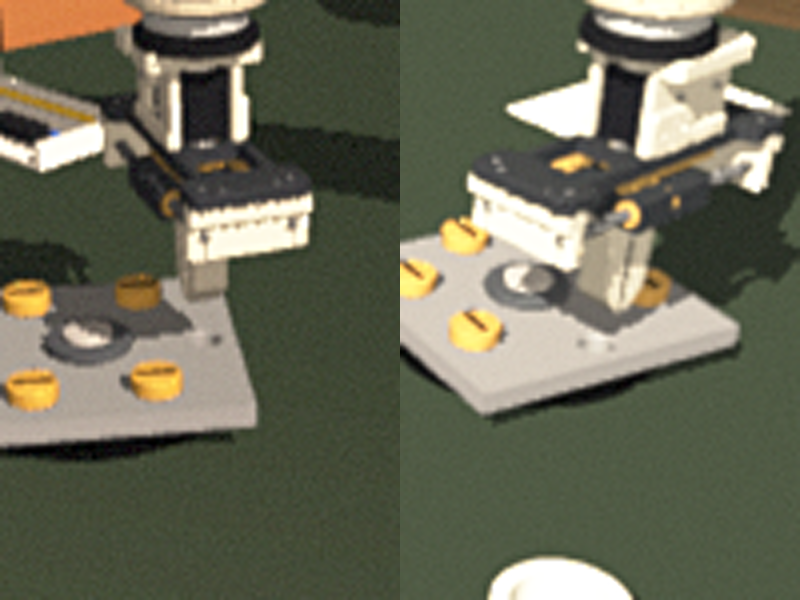

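In both views the fingertips are straight above the hole, with a gap of about 26 mm. Holding.

Call:
move_arm([
  {"tx": 0, "ty": 0, "tz": 0, "twist": 0},
  {"tx": 0, "ty": 0, "tz": 0, "twist": 0},
  {"tx": 0, "ty": 0, "tz": 0, "twist": 0},
  {"tx": 0, "ty": 0, "tz": 0, "twist": 0},
  {"tx": 0, "ty": 0, "tz": 0, "twist": 0},
  {"tx": 0, "ty": 0, "tz": 0, "twist": 0},
  {"tx": 0, "ty": 0, "tz": 0, "twist": 0},
  {"tx": 0, "ty": 0, "tz": 0, "twist": 0},
  {"tx": 0, "ty": 0, "tz": 0, "twist": 0},
  {"tx": 0, "ty": 0, "tz": 0, "twist": 0},
  {"tx": 0, "ty": 0, "tz": 0, "twist": 0},
  {"tx": 0, "ty": 0, "tz": 0, "twist": 0},
])

```text
clock: 10.85
position: [0.4515, -0.2093, 0.0597]
ee_rot: [-0.412, -3.114, -0.0]
force: [0.3, -0.0, 0.5]
width: 0.005
gripper_force: 0.0
```

Call:
move_arm([
  {"tx": 0, "ty": 0, "tz": 0, "twist": 0},
  {"tx": 0, "ty": 0, "tz": 0, "twist": 0},
  {"tx": 0, "ty": 0, "tz": 0, "twist": 0},
  {"tx": 0, "ty": 0, "tz": 0, "twist": 0},
  {"tx": 0, "ty": 0, "tz": 0, "twist": 0},
  {"tx": 0, "ty": 0, "tz": 0, "twist": 0},
  {"tx": 0, "ty": 0, "tz": 0, "twist": 0},
  {"tx": 0, "ty": 0, "tz": 0, "twist": 0},
  {"tx": 0, "ty": 0, "tz": 0, "twist": 0},
  {"tx": 0, "ty": 0, "tz": 0, "twist": 0},
  {"tx": 0, "ty": 0, "tz": 0, "twist": 0},
  {"tx": 0, "ty": 0, "tz": 0, "twist": 0},
])

```text
clock: 12.05
position: [0.4515, -0.2093, 0.0597]
ee_rot: [0.412, 3.114, 0.0]
force: [0.3, 0.5, 0.1]
width: 0.004
gripper_force: 0.0
```

```bash
python3 -c "
from cell import arm
print(arm.observe()['position'],arm.sign_off())"
```

```text
the job is handed in; nothing more can be done
[ 0.45149884 -0.20927919  0.05971394] None
```

I pointed at the loose brass screw, then at the empty hole, each for over two seconds with a gap of about 25 mm, saw no sign of contact, and handed the job in at about 12 s while still pointing at the hole.

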